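# Snap the food box lid shut all round

## Task

The lid of the food box is on, but the rim sections on its four sides still stand up. With closed fingertips press each side down gently until it clicks shut, so that all four lie flat. Only press: do not pick up, tip or shove the box, and leave the jars, mug and bottle where they stand.

Things in the scene. Friction and masses are not known exactly. Their poses are not given: they have to be found in the camera images.
- food_box: Loose clear straight-walled food box with yellow and green fruit inside, about 0.9 kg, 150 (own x) by 200 (own y) by 70 mm high, yawed up to 0.6 rad. Origin at the centre of its underside, z up.
- lid_middle (a point): Middle of the lid's top, 73 mm above the table. The lid already sits on the box, outline 156 by 206 mm: white middle panel 86 by 136 mm, four fixed blue corner pieces (top 75 mm), and between them the four blue rim sections. The lid cracks if pressed with more than 60 N.
- snap_near (a joint): Angle of the blue rim section on the box's -x side (a long side, the one toward the robot), rad. 0: sprung up, outer edge about 8 mm high; 0.25: shut, level. Hinge line 34 mm in from its outer edge. A spring resists: at the pad about 7 N at first, falling to nothing at about 0.15; past that it clicks over, pulls itself shut and stays; let go sooner, it springs back up.
- snap_near_pad (a point): Middle of the white thumb pad (14 by 40 mm) on top of that section (134 mm long, 33 mm wide), on the box's -x side, 68 mm from its middle, 10 mm in from the outer edge. About 81 mm above the table while up, 75.5 mm when shut: press it down about 6 mm, then it meets a firm stop.
- snap_far (a joint): Angle of the blue rim section on the box's +x side (a long side, the one away from the robot), rad. 0: sprung up, outer edge about 8 mm high; 0.25: shut, level. Hinge line 34 mm in from its outer edge. A spring resists: at the pad about 7 N at first, falling to nothing at about 0.15; past that it clicks over, pulls itself shut and stays; let go sooner, it springs back up.
- snap_far_pad (a point): Middle of the white thumb pad (14 by 40 mm) on top of that section (134 mm long, 33 mm wide), on the box's +x side, 68 mm from its middle, 10 mm in from the outer edge. About 81 mm above the table while up, 75.5 mm when shut: press it down about 6 mm, then it meets a firm stop.
- snap_left (a joint): Angle of the blue rim section on the box's +y side (a short side), rad. 0: sprung up, outer edge about 8 mm high; 0.25: shut, level. Hinge line 34 mm in from its outer edge. A spring resists: at the pad about 7 N at first, falling to nothing at about 0.15; past that it clicks over, pulls itself shut and stays; let go sooner, it springs back up.
- snap_left_pad (a point): Middle of the white thumb pad (14 by 40 mm) on top of that section (84 mm long, 33 mm wide), on the box's +y side, 93 mm from its middle, 10 mm in from the outer edge. About 81 mm above the table while up, 75.5 mm when shut: press it down about 6 mm, then it meets a firm stop.
- snap_right (a joint): Angle of the blue rim section on the box's -y side (a short side), rad. 0: sprung up, outer edge about 8 mm high; 0.25: shut, level. Hinge line 34 mm in from its outer edge. A spring resists: at the pad about 7 N at first, falling to nothing at about 0.15; past that it clicks over, pulls itself shut and stays; let go sooner, it springs back up.
- snap_right_pad (a point): Middle of the white thumb pad (14 by 40 mm) on top of that section (84 mm long, 33 mm wide), on the box's -y side, 93 mm from its middle, 10 mm in from the outer edge. About 81 mm above the table while up, 75.5 mm when shut: press it down about 6 mm, then it meets a firm stop.
- spice_jar: Bystander: spice jar with yellow label and black cap, 42 mm across, 95 mm high, loose, to be left alone. Origin at the centre of its underside.
- salt_jar: Bystander: salt jar with blue cap, 48 mm across, 105 mm high, loose, to be left alone. Origin at the centre of its underside.
- mug: Bystander: white mug with a handle, 76 mm across, 85 mm high, loose, to be left alone. Origin at the centre of its underside.
- oil_bottle: Bystander: green glass oil bottle, 60 mm across, 200 mm high, loose, to be left alone. Origin at the centre of its underside.

How it is judged:
By the outcome, as a careful person would: the job done as asked, in the order asked, and still so for the second after the job is handed in, with the robot touching nothing.
It also fails if it takes over 48 s, if anything falls off the work surface, if the arm or the gripper's body presses on something with over 40 N, if the wrist force passes 120 N, or if a joint passes its speed limit or range.

## Robot

A 6-joint arm with a two-finger parallel gripper is mounted at the origin on the work surface. World frame = base frame: x ahead of the robot, y to its left, z up, the work surface at z = 0. Lengths are in m, angles in rad, forces in N, time in s.
With the tool pointing down it reaches from about 0.25 to 0.775 m from the base axis. Payload 4 kg.
Tool frame: the origin (TCP) lies midway between the tips of the shut fingers; the grasp point (between the pads) lies 19 mm behind it; z points along the fingers, y is the line along which they close (so a half turn about z gives the same grasp; the last joint's range is limited). The gripper opens to 94 mm and grips with 3 to 60 N. Pads are 16 mm wide; open, the fingers measure 119 mm over their backs; the gripper's body (75 mm by 177 mm) begins 78 mm behind the grasp point.
Start: joints at [1.111, 0.087, 1.371, -0, 1.684, -0.103], TCP at [0.192, 0.515, 0.206] pointing down, gripper open.
Joint ranges: [-3.1, 3.1], [-0.76, 2.03], [0.27, 2.55], [-1.08, 4.22], [0.17, 2.65], [-2.57, 2.57]. Speed limits (rad/s): [2.79, 2.79, 3.14, 3.14, 3.14, 3.14].

## Interface

Orientations are given as [roll, pitch, yaw] about the fixed x, y, z axes, in that order (R = Rz(yaw) Ry(pitch) Rx(roll)).
In Python, from bench import get_obs, snapshot, close_job gives the robot as it stands. The module is installed in compiled form; this text tells all that it offers.
- The arm moves only by the tool drive_tool, never from a script. Its argument "commands" is a list of rows, each a list of 6 numbers: the shift along the tool's x, y, z in units of 0.04 m (1.0 is 0.04 m), then the turn, a rotation vector about the tool's x, y, z in units of 0.1 rad (1.0 is 0.1 rad). In form: [[dx, dy, dz, wx, wy, wz], ...]. A call has 1 to 20 rows; each row shifts and turns the commanded pose from where the row before left it, along the tool's axes as they then stand; what a row does not reach is not made up. A row lasts 1/8 s, in which the tool goes at most 62.5 mm and 10.7 degrees, less where a joint would pass 70% of its speed; a pose out of reach is approached as far as the arm can. A call with a number of a shift or a turn outside -1 to 1 is refused whole. A call with a gripper value outside its range is refused whole. "gripper" is the closure, from 0 (fully open) to 1 (shut), set as the call begins (left out, the last holds). The fingers move at their own pace and stop on an object; the grip force is fixed at half the most. Time passes only in rows, so rows that do not move let the fingers close. It gives the time, the measured TCP pose, the force, the opening and the grip force at its end, in the units of the state.
- get_obs(): the state, without advancing time (a new reading comes with each control period).
- snapshot(name): name is "side" or "top" or "wrist"; returns a dict with "image" (420x560x3 uint8, blue, green, red), "range_z" (420x560 float32, m along the optical axis (not along the pixel's ray), 0 where there is no reading), "fx", "fy", "cx", "cy" (pixels), "k1" (the pictures are not rectified: a ray, as slopes to the right and down, at radius r is drawn at 1 + k1 r^2 times it, then the intrinsics apply), "rvec" (rotation vector, rad) and "tvec" (3), from world to camera coordinates, as OpenCV has them. Camera axes: x right, y down, z forward; pixel columns grow to the right and rows downward; lengths in m; the calibration is good to about 2 mm. A picture is of the moment at which its call begins.
- close_job(): hands the job in; it is judged then, once.
The state is a dict: "time": time; "joint_positions": joint angles; "qvel": joint speeds; "joint_torque": joint torques, N m; "tool_pos": TCP position; "ee_rot": TCP orientation; "wrist_force": force on the tool from outside, world axes, zero at the start; "wrist_torque": the same for the moment, N m; "width": finger opening in m; "finger_force": force on a finger pad.
Only numpy, scipy, OpenCV 4.12 (cv2) and the standard library are available. Lean on these libraries where they do the work, as an engineer would, in place of code of your own. Each camera call takes 0.05 s, during which the arm holds its last target. There are 200 camera calls.

## Working session

There is one attempt and no reset: what is moved stays moved. The work goes in short steps, Python scripts to look and compute and a tool call to move; the robot and the scene stay as the last step left them, time stands still between calls to the robot, and variables do not carry over. Pictures are saved under pics/ and viewed, at most 10 in all, crops included, and the job is handed in when it is done.

Besides the shell and the picture viewer there is one more tool, called after "Emit:" in YAML: its name, and indented under it one key for each argument. drive_tool: Moves the arm, as the interface text tells. Its arguments: {"type":"object","properties":{"commands":{"type":"array"},"gripper":{"type":"number"}},"required":["commands"]}

```bash
mkdir -p pics
cat > h.py <<'E'
import numpy as np, cv2
from bench import get_obs, snapshot
def cam(s):
    R=cv2.Rodrigues(np.array(s["rvec"],float))[0]; return R,np.array(s["tvec"],float).ravel()
def ray(s,uv):
    uv=np.atleast_2d(uv).astype(float)
    d=np.c_[(uv[:,0]-s["cx"])/s["fx"],(uv[:,1]-s["cy"])/s["fy"]]
    u=d.copy()
    for _ in range(20): u=d/(1+s["k1"]*(u**2).sum(1,keepdims=True))
    R,t=cam(s); return -R.T@t, np.c_[u,np.ones(len(u))]@R
def onplane(s,uv,z):
    o,d=ray(s,uv); return o+d*((z-o[2])/d[:,2])[:,None]
E
python3 - <<'E'
from h import *
a=snapshot("top"); b=snapshot("side")
cv2.imwrite("pics/top.png",a["image"]); cv2.imwrite("pics/side.png",b["image"])
o=get_obs(); print(o["time"],o["tool_pos"],o["ee_rot"],o["wrist_force"])
E
```

```text
0.1 [0.19189454 0.51490139 0.20443305] [-3.13961066e+00 -1.83157215e-04  2.78481298e+00] [-0.18790214  0.13567419  0.26908836]
```

View pics/top.png

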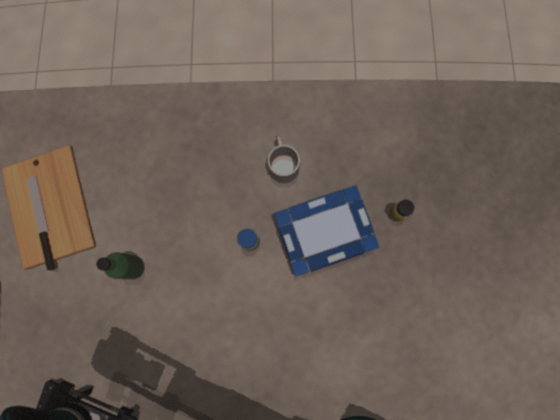

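View pics/side.png

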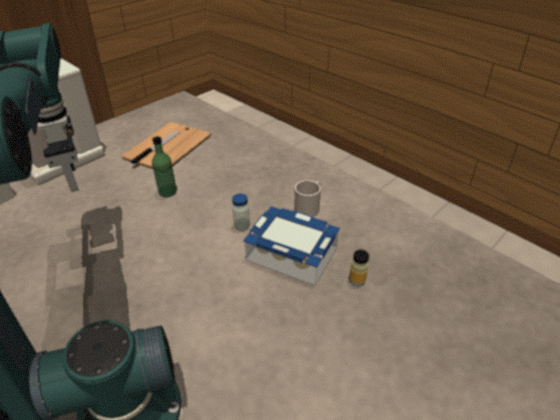

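The top view shows the box centred at about (326,230). The pads are near (337,257), far (317,203), left (289,243) and right (364,217). The mug is at (284,162), the salt jar at (247,239) and the spice jar at (404,209).

```bash
cat > loc.py <<'E'
from h import *
s=snapshot("top"); im=s["image"]
o,_=ray(s,[[280,210]]); print("cam",o.round(3))
hsv=cv2.cvtColor(im,cv2.COLOR_BGR2HSV)
m=cv2.inRange(hsv,(100,0,110),(130,110,255)); m[:185]=0;m[280:]=0;m[:,:265]=0;m[:,385:]=0
n,l,st,c=cv2.connectedComponentsWithStats(m)
for i in range(1,n):
    if st[i,4]>15: print(st[i],c[i].round(1),onplane(s,c[i],.073 if st[i,4]>900 else .081).round(4))
b=cv2.inRange(hsv,(100,110,30),(130,255,255))|m; b[:183]=0;b[280:]=0;b[:,:265]=0;b[:,385:]=0
k=max(cv2.findContours(b,0,2)[0],key=cv2.contourArea)
r=cv2.minAreaRect(k); P=onplane(s,cv2.boxPoints(r),.078); print("rect",r,P.round(4),P.mean(0).round(4),[np.linalg.norm(P[i]-P[i-1]).round(3) for i in range(4)])
p=max(cv2.findContours(m,0,2)[0],key=cv2.contourArea)
P=onplane(s,cv2.boxPoints(cv2.minAreaRect(p)),.073);print("panel",P.round(4),P.mean(0).round(4),[(np.linalg.norm(P[i]-P[i-1]).round(3),np.arctan2(*(P[i]-P[i-1])[[1,0]]).round(3)) for i in range(4)])
for nme,uv,z in [("mug",(284,162),.08),("salt",(247,239),.105),("spice",(405,208),.095),("oil",(104,264),.2)]: print(nme,onplane(s,uv,z).round(3))
E
python3 loc.py
```

```text
cam [0.421 0.162 1.145]
[308 197  18  12 126] [316.4 202.7] [[0.6051 0.0926 0.081 ]]
[ 292  203   68   54 2217] [325.9 229.9] [[0.5423 0.0715 0.073 ]]
[358 208  12  18 115] [363.4 216.6] [[ 0.571  -0.0155  0.081 ]]
[284 234  10  18  87] [288.8 242.7] [[0.5129 0.1579 0.081 ]]
rect ((325.8563232421875, 230.12750244140625), (66.10940551757812, 87.83063507080078), 71.02959442138672) [[ 0.5823  0.1922  0.078 ]
 [ 0.6474 -0.003   0.078 ]
 [ 0.5001 -0.0476  0.078 ]
 [ 0.4377  0.1445  0.078 ]] [0.5419 0.0715 0.078 ] [np.float64(0.152), np.float64(0.206), np.float64(0.154), np.float64(0.202)]
panel [[ 0.5629  0.1505  0.073 ]
 [ 0.6068  0.0184  0.073 ]
 [ 0.5222 -0.0076  0.073 ]
 [ 0.4794  0.1233  0.073 ]] [0.5428 0.0712 0.073 ] [(np.float64(0.088), np.float64(0.315)), (np.float64(0.139), np.float64(-1.25)), (np.float64(0.089), np.float64(-2.844)), (np.float64(0.138), np.float64(1.887))]
mug [[0.704 0.167 0.08 ]]
salt [[0.52  0.252 0.105]]
spice [[ 0.588 -0.11   0.095]]
oil [[0.462 0.541 0.2  ]]
```

Emit:
drive_tool:
  commands:
    - [0,0,0,0,0,-0.95]
    - [0,0,0,0,0,-0.95]
    - [0,0,0,0,0,-0.95]
    - [0,0,0,0,0,-0.95]
    - [0,0,0,0,0,-0.95]
    - [0,0,0,0,0,-0.95]
    - [0,0,0,0,0,-0.95]
    - [0,0,0,0,0,0]
    - [0,0,0,0,0,0]
  gripper: 1

```text
time: 1.27
tool_pos: [0.192, 0.5153, 0.2053]
ee_rot: [-3.141, -0.0, -2.835]
wrist_force: [0.7, -0.5, 0.9]
width: 0.0074
finger_force: 0.0
```

```bash
cat > go.py <<'E'
import sys
from h import *
from scipy.spatial.transform import Rotation as Ro
c=np.array([.5425,.0715]);th=.31;u=np.array([np.cos(th),np.sin(th)]);v=np.array([-u[1],u[0]])
T=dict(near=c-.067*u,far=c+.067*u,left=c+.092*v,right=c-.092*v)
o=get_obs(); p=np.array(o["tool_pos"]);R=Ro.from_euler("xyz",o["ee_rot"])
print(round(o["time"],2),p.round(4),np.round(o["ee_rot"],3),"F",np.round(o["wrist_force"],1),"w",o["width"])
for k,t in T.items(): print(k,(R.inv().apply(np.r_[t,.1]-p)/.04).round(2), "yawerr",((R.apply([0,1,0])[:2]@u)).round(3))
E
python3 go.py
```

```text
1.27 [0.192  0.5153 0.2053] [-3.141 -0.    -2.835] F [ 0.7 -0.5  0.9] w 0.007436748259669675
near [ -3.33 -13.23   2.63] yawerr 0.003
far [ -6.68 -13.22   2.63] yawerr 0.003
left [ -4.99 -10.92   2.63] yawerr 0.003
right [ -5.01 -15.52   2.63] yawerr 0.003
```

Emit:
drive_tool:
  commands:
    - [-0.36,-0.78,0.09,0,0,0]
    - [-0.36,-0.78,0.09,0,0,0]
    - [-0.36,-0.78,0.09,0,0,0]
    - [-0.36,-0.78,0.09,0,0,0]
    - [-0.36,-0.78,0.09,0,0,0]
    - [-0.36,-0.78,0.09,0,0,0]
    - [-0.36,-0.78,0.09,0,0,0]
    - [-0.36,-0.78,0.09,0,0,0]
    - [-0.36,-0.78,0.09,0,0,0]
    - [-0.36,-0.78,0.09,0,0,0]
    - [-0.36,-0.78,0.09,0,0,0]
    - [-0.36,-0.78,0.09,0,0,0]
    - [-0.36,-0.78,0.09,0,0,0]
    - [-0.32,-0.76,0.03,0,0,0]
    - [0,0,0,0,0,0]
    - [0,0,0,0,0,0]

```text
time: 3.28
tool_pos: [0.5145, 0.161, 0.1574]
ee_rot: [3.141, -0.0, -2.834]
wrist_force: [-0.5, 0.8, -1.1]
width: 0.0005
finger_force: 0.0
```

```bash
python3 go.py; python3 -c "
from h import *
cv2.imwrite('pics/w1.png',snapshot('wrist')['image'])"
```

```text
3.27 [0.5145 0.161  0.1574] [ 3.141 -0.    -2.834] F [-0.5  0.8 -1.1] w 0.0004618650762118639
near [ 1.69 -2.35  1.43] yawerr 0.002
far [-1.66 -2.34  1.43] yawerr 0.002
left [ 0.02 -0.05  1.44] yawerr 0.002
right [ 0.01 -4.65  1.43] yawerr 0.002
```

View pics/w1.png

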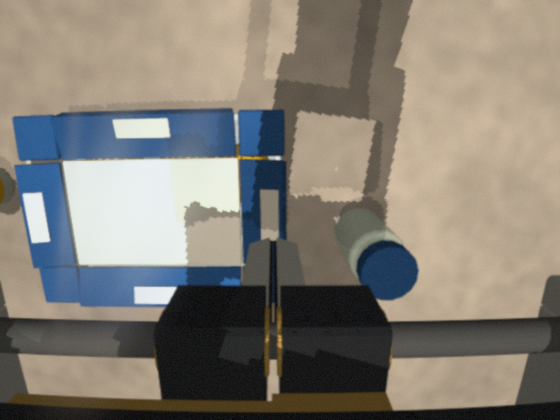

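The wrist view shows the left pad at (269,215), directly under the closed fingers (tips about (272,245)). The salt jar (388,270) is clear of them. I'll descend here.

Emit:
drive_tool:
  commands:
    - [0,-0.05,0.4,0,0,0]
    - [0,0,0.5,0,0,0]
    - [0,0,0.5,0,0,0]
    - [0,0,0.3,0,0,0]
    - [0,0,0.1,0,0,0]
    - [0,0,0,0,0,0]
    - [0,0,0,0,0,0]

```text
time: 4.2
tool_pos: [0.5162, 0.1588, 0.0864]
ee_rot: [-3.141, 0.002, -2.833]
wrist_force: [0.4, 0.4, -0.2]
width: 0.0007
finger_force: 0.0
```

Emit:
drive_tool:
  commands:
    - [0,0,0.05,0,0,0]
    - [0,0,0.05,0,0,0]
    - [0,0,0.05,0,0,0]
    - [0,0,0,0,0,0]

```text
time: 4.7
tool_pos: [0.5159, 0.1589, 0.0813]
ee_rot: [3.141, 0.002, -2.833]
wrist_force: [-2.6, -1.1, 8.0]
width: 0.0003
finger_force: 3.7
```

Emit:
drive_tool:
  commands:
    - [0,0,0.03,0,0,0]
    - [0,0,0.03,0,0,0]
    - [0,0,0.03,0,0,0]
    - [0,0,0,0,0,0]

```text
time: 5.2
tool_pos: [0.5154, 0.1585, 0.0754]
ee_rot: [-3.141, -0.001, -2.833]
wrist_force: [0.3, 0.3, 0.2]
width: 0.0004
finger_force: 0.0
```

Emit:
drive_tool:
  commands:
    - [0,0,0.03,0,0,0]
    - [0,0,0,0,0,0]

```text
time: 5.45
tool_pos: [0.5155, 0.1585, 0.0752]
ee_rot: [-3.141, -0.0, -2.833]
wrist_force: [-2.9, -0.5, 4.6]
width: 0.0003
finger_force: 2.4
```

Emit:
drive_tool:
  commands:
    - [0,0,-0.3,0,0,0]
    - [0,0,-0.5,0,0,0]
    - [0.33,-0.46,0,0,0,0]
    - [0.33,-0.46,0,0,0,0]
    - [0.33,-0.46,0,0,0,0]
    - [0.33,-0.46,0,0,0,0]
    - [0.35,-0.46,0,0,0,0]
    - [0,0,0,0,0,0]
    - [0,0,0,0,0,0]

```text
time: 6.58
tool_pos: [0.4802, 0.0512, 0.1069]
ee_rot: [3.141, 0.001, -2.834]
wrist_force: [-0.2, 0.4, -0.1]
width: 0.0004
finger_force: 0.0
```

```bash
python3 go.py; python3 -c "
from h import *
cv2.imwrite('pics/w2.png',snapshot('wrist')['image'])"
```

```text
6.58 [0.4802 0.0512 0.1069] [ 3.141e+00  1.000e-03 -2.834e+00] F [-0.2  0.4 -0.1] w 0.00042776356198952583
near [0.04 0.01 0.17] yawerr 0.002
far [-3.31  0.01  0.18] yawerr 0.002
left [-1.63  2.31  0.17] yawerr 0.002
right [-1.64 -2.29  0.17] yawerr 0.002
```

View pics/w2.png

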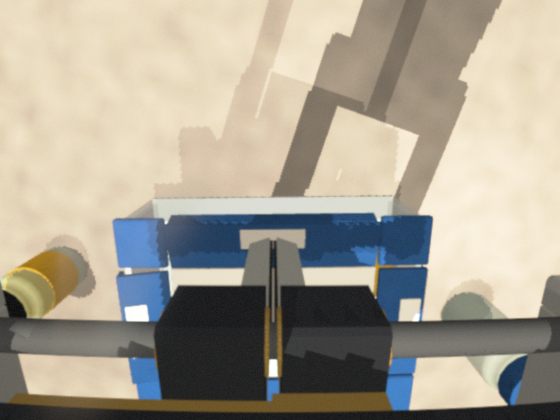

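The fingertips at (272,243) sit over the near pad at (272,238), so I'll press.

Emit:
drive_tool:
  commands:
    - [0.04,0,0.25,0,0,0]
    - [0,0,0.25,0,0,0]
    - [0,0,0.07,0,0,0]
    - [0,0,0.05,0,0,0]
    - [0,0,0.05,0,0,0]
    - [0,0,0.03,0,0,0]
    - [0,0,0,0,0,0]

```text
time: 7.5
tool_pos: [0.4785, 0.0503, 0.0784]
ee_rot: [-3.142, 0.001, -2.833]
wrist_force: [0.3, -0.5, -0.4]
width: 0.0005
finger_force: 0.0
```

Emit:
drive_tool:
  commands:
    - [0,0,0.03,0,0,0]
    - [0,0,0.03,0,0,0]
    - [0,0,0.03,0,0,0]
    - [0,0,0,0,0,0]

```text
time: 8.0
tool_pos: [0.4784, 0.0503, 0.0753]
ee_rot: [3.142, 0.0, -2.833]
wrist_force: [-1.1, 0.0, 1.4]
width: 0.0007
finger_force: 0.8
```

Emit:
drive_tool:
  commands:
    - [0,0,-0.3,0,0,0]
    - [0,0,-0.5,0,0,0]
    - [-0.34,-0.46,0,0,0,0]
    - [-0.34,-0.46,0,0,0,0]
    - [-0.34,-0.46,0,0,0,0]
    - [-0.34,-0.46,0,0,0,0]
    - [-0.33,-0.46,0,0,0,0]
    - [0,0,0,0,0,0]
    - [0,0,0,0,0,0]

```text
time: 9.12
tool_pos: [0.5702, -0.0165, 0.1072]
ee_rot: [3.141, -0.0, -2.833]
wrist_force: [0.0, 0.9, 0.1]
width: 0.0008
finger_force: 0.0
```

```bash
python3 go.py; python3 -c "
from h import *
cv2.imwrite('pics/w3.png',snapshot('wrist')['image'])"
```

```text
9.12 [ 0.5702 -0.0165  0.1072] [ 3.141 -0.    -2.833] F [0.  0.9 0.1] w 0.0007685486489718704
near [1.67 2.3  0.18] yawerr 0.002
far [-1.68  2.31  0.18] yawerr 0.002
left [-0.    4.6   0.18] yawerr 0.002
right [-0.01  0.    0.18] yawerr 0.002
```

View pics/w3.png

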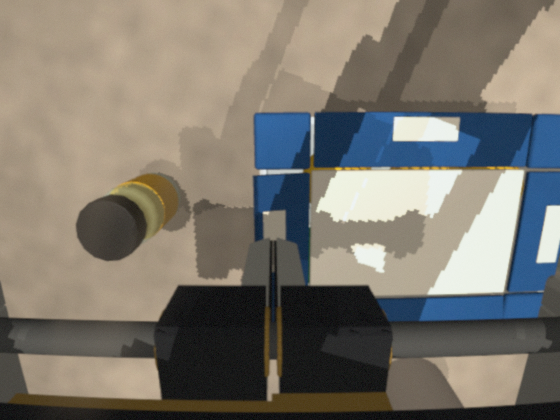

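The fingertips at (272,243) are over the right pad at (274,225), and the spice jar (110,228) is clear. The near section at (425,135) looks flat.

Emit:
drive_tool:
  commands:
    - [0,0,0.25,0,0,0]
    - [0,0,0.25,0,0,0]
    - [0,0,0.07,0,0,0]
    - [0,0,0.05,0,0,0]
    - [0,0,0.05,0,0,0]
    - [0,0,0.03,0,0,0]
    - [0,0,0,0,0,0]

```text
time: 10.05
tool_pos: [0.5703, -0.0172, 0.0805]
ee_rot: [-3.141, -0.0, -2.833]
wrist_force: [-3.4, -0.8, 5.0]
width: 0.0005
finger_force: 2.7
```

Emit:
drive_tool:
  commands:
    - [0,0,0.03,0,0,0]
    - [0,0,0.03,0,0,0]
    - [0,0,0.03,0,0,0]
    - [0,0,0,0,0,0]

```text
time: 10.55
tool_pos: [0.5709, -0.0167, 0.0753]
ee_rot: [3.141, 0.001, -2.833]
wrist_force: [0.1, -0.2, 1.4]
width: 0.0005
finger_force: 0.4
```

Emit:
drive_tool:
  commands:
    - [0,0,-0.3,0,0,0]
    - [0,0,-0.5,0,0,0]
    - [-0.34,0.46,0,0,0,0]
    - [-0.34,0.46,0,0,0,0]
    - [-0.34,0.46,0,0,0,0]
    - [-0.34,0.46,0,0,0,0]
    - [-0.33,0.46,0,0,0,0]
    - [0,0,0,0,0,0]
    - [0,0,0,0,0,0]

```text
time: 11.68
tool_pos: [0.607, 0.0911, 0.1073]
ee_rot: [-3.141, -0.001, -2.833]
wrist_force: [-0.1, 0.4, -0.4]
width: 0.0003
finger_force: 0.0
```

```bash
python3 go.py; python3 -c "
from h import *
cv2.imwrite('pics/w4.png',snapshot('wrist')['image'])"
```

```text
11.68 [0.607  0.0911 0.1073] [-3.141e+00 -1.000e-03 -2.833e+00] F [-0.1  0.4 -0.4] w 0.0002550337063120053
near [3.36 0.02 0.18] yawerr 0.002
far [0.01 0.03 0.18] yawerr 0.002
left [1.69 2.32 0.18] yawerr 0.002
right [ 1.68 -2.28  0.18] yawerr 0.002
```

View pics/w4.png

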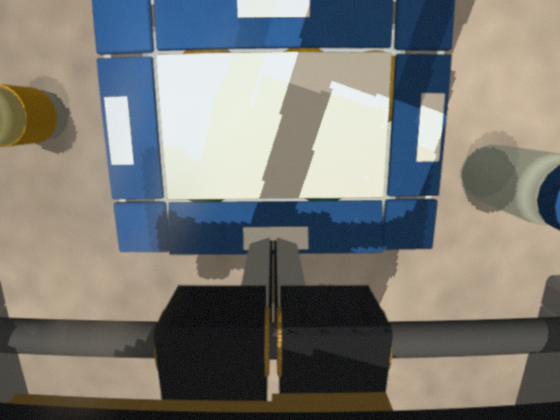

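The fingertips are over the far pad at (275,238). The other three sides look level.

Emit:
drive_tool:
  commands:
    - [0,0.03,0.25,0,0,0]
    - [0,0,0.25,0,0,0]
    - [0,0,0.07,0,0,0]
    - [0,0,0.05,0,0,0]
    - [0,0,0.05,0,0,0]
    - [0,0,0.03,0,0,0]
    - [0,0,0,0,0,0]

```text
time: 12.6
tool_pos: [0.6069, 0.0924, 0.0796]
ee_rot: [-3.141, 0.001, -2.833]
wrist_force: [-2.4, -0.7, 1.8]
width: 0.0007
finger_force: 1.1
```

Emit:
drive_tool:
  commands:
    - [0,0,0.03,0,0,0]
    - [0,0,0.03,0,0,0]
    - [0,0,0.03,0,0,0]
    - [0,0,0,0,0,0]

```text
time: 13.1
tool_pos: [0.6068, 0.0926, 0.0756]
ee_rot: [3.141, 0.0, -2.833]
wrist_force: [-0.7, 0.4, -1.5]
width: 0.0005
finger_force: 0.0
```

Emit:
drive_tool:
  commands:
    - [0,0,-0.3,0,0,0]
    - [0,0,-0.7,0,0,0]
    - [0,0,-1,0,0,0]
    - [0,0,-1,0,0,0]
    - [0.8,0,-0.3,0,0,0]
    - [0.8,0,0,0,0,0]
    - [0,0,0,0,0,0]
    - [0,0,0,0,0,0]

```text
time: 14.1
tool_pos: [0.5465, 0.0732, 0.2085]
ee_rot: [-3.141, 0.002, -2.833]
wrist_force: [0.6, -0.2, -0.5]
width: 0.0003
finger_force: 0.0
```

```bash
python3 go.py
python3 - <<'E'
from h import *
s=snapshot('wrist'); im=s['image']
R,t=cam(s); z=s['range_z']
ys,xs=np.mgrid[0:420,0:560]; uv=np.c_[xs.ravel(),ys.ravel()]
o,d=ray(s,uv); W=(o+d*z.ravel()[:,None]).reshape(420,560,3)
c=np.array([.5425,.0715]);u=np.array([np.cos(.31),np.sin(.31)]);v=np.array([-u[1],u[0]])
X=(W[...,:2]-c)@u;Y=(W[...,:2]-c)@v; ok=(z>0)&(W[...,2]<.1)&(W[...,2]>.06)
for n,(a,b) in dict(near=(-.068,0),far=(.068,0),left=(0,.093),right=(0,-.093),mid=(0,0)).items():
    for e in (0,.007):
        a2=a+e*np.sign(a);b2=b+e*np.sign(b)
        k=ok&(abs(X-a2)<(.004 if a else .02))&(abs(Y-b2)<(.004 if b else .02)); print(n,e,k.sum(),np.median(W[...,2][k]).round(4) if k.any() else None)
cv2.imwrite('pics/w5.png',im)
b=snapshot('side');cv2.imwrite('pics/s5.png',cv2.resize(b['image'][170:300,200:400],None,fx=4,fy=4,interpolation=cv2.INTER_CUBIC))
E
python3 loc.py
```

```text
14.1 [0.5465 0.0732 0.2085] [-3.141e+00  2.000e-03 -2.833e+00] F [ 0.6 -0.2 -0.5] w 0.0002947973891356349
near [ 1.79 -0.01  2.71] yawerr 0.002
far [-1.56 -0.01  2.71] yawerr 0.002
left [0.12 2.29 2.71] yawerr 0.002
right [ 0.11 -2.31  2.71] yawerr 0.002
near 0 459 0.0768
near 0.007 316 0.0766
far 0 0 None
far 0.007 0 None
left 0 375 0.077
left 0.007 323 0.0767
right 0 366 0.0768
right 0.007 272 0.0765
mid 0 1855 0.0744
mid 0.007 1855 0.0744
cam [0.421 0.162 1.145]
[362 219   9   8  47] [366.  222.6] [[ 0.5569 -0.021   0.081 ]]
[355 226   7  14  27] [358.2 233.8] [[ 0.5313 -0.002   0.081 ]]
[286 240   9  13  34] [290.6 247.9] [[0.5008 0.1537 0.081 ]]
[332 244   8   5  20] [335.6 245.9] [[0.5041 0.0508 0.081 ]]
[331 252  15  11  96] [337.8 257.1] [[0.4784 0.0465 0.081 ]]
rect ((349.9999694824219, 241.0), (29.902517318725586, 50.06536102294922), 70.01689147949219) [[ 0.5288  0.0826  0.078 ]
 [ 0.5671 -0.0276  0.078 ]
 [ 0.5015 -0.0488  0.078 ]
 [ 0.464   0.0607  0.078 ]] [0.5154 0.0167 0.078 ] [np.float64(0.068), np.float64(0.117), np.float64(0.069), np.float64(0.116)]
panel [[0.4817 0.0657 0.073 ]
 [0.4925 0.0315 0.073 ]
 [0.4766 0.0267 0.073 ]
 [0.4658 0.0608 0.073 ]] [0.4791 0.0462 0.073 ] [(np.float64(0.017), np.float64(0.299)), (np.float64(0.036), np.float64(-1.265)), (np.float64(0.017), np.float64(-2.846)), (np.float64(0.036), np.float64(1.876))]
mug [[0.704 0.167 0.08 ]]
salt [[0.52  0.252 0.105]]
spice [[ 0.588 -0.11   0.095]]
oil [[0.462 0.541 0.2  ]]
```

View pics/s5.png

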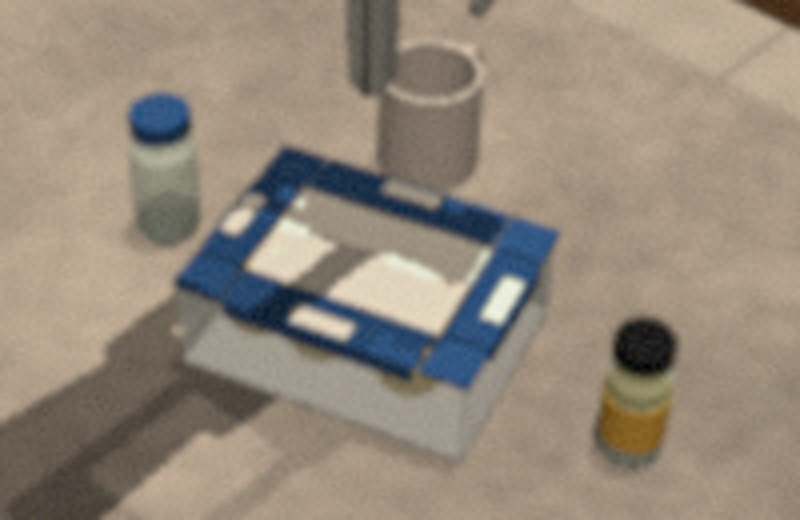

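View pics/w5.png

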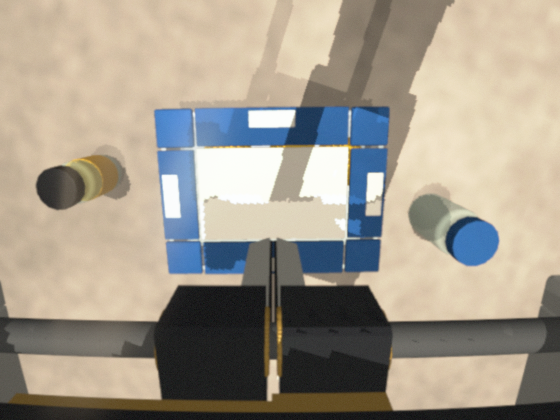

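Left, near and right measure level in the wrist range data. The far side (275,255) is hidden by the fingers, so I'll measure it from the side camera's range data.

Run:
```python
from h import *
s=snapshot('side'); z=s['range_z']
ys,xs=np.mgrid[0:420,0:560]; o,d=ray(s,np.c_[xs.ravel(),ys.ravel()]); W=(o+d*z.ravel()[:,None]).reshape(420,560,3)
c=np.array([.5425,.0715]);u=np.array([np.cos(.31),np.sin(.31)]);v=np.array([-u[1],u[0]])
X=(W[...,:2]-c)@u;Y=(W[...,:2]-c)@v; ok=(z>0)&(W[...,2]<.1)&(W[...,2]>.06)
for n,(a,b) in dict(near=(-.068,0),far=(.068,0),left=(0,.093),right=(0,-.093),mid=(0,0)).items():
    k=ok&(abs(X-a)<(.006 if a else .03))&(abs(Y-b)<(.006 if b else .03)); print(n,k.sum(),np.median(W[...,2][k]).round(4))
```

```text
near 87 0.0751
far 64 0.0751
left 70 0.0745
right 83 0.0747
mid 375 0.0727
```

All four sides are level at about 75 mm, and the robot is clear of everything.

```bash
python3 -c "
from bench import close_job
print(close_job())"
```

```text
the job is handed in; nothing more can be done
None
```

All four rim sections are pressed shut and measure level at about 75 mm, the jars, mug and bottle were left untouched, and the job was handed in after about 14 s of robot time.

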